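Turn the face-down heel cast over and square it in the photo corner

ROBOT

A 6-joint arm with a two-finger parallel gripper is mounted at the origin on the work surface. World frame = base frame: x ahead of the robot, y to its left, z up, the work surface at z = 0. Lengths are in mm, angles in degrees, forces in N, time in s.
With the tool pointing down it reaches from about 350 to 850 mm from the base axis. Payload 8.1 kg.
Tool frame: the origin (TCP) lies midway between the tips of the shut fingers; the grasp point (between the pads) lies 19 mm behind it (hold_point_z is the distance from the TCP to the grasp point, in mm); z points along the fingers, y is the direction in which the jaws open and shut (so a half turn about z gives the same grasp; the last joint's range is limited). The gripper opens to 85 mm and grips with 20 to 120 N. Pads are 22 mm wide; open, the fingers measure 114 mm over their backs; the gripper's body (76 mm by 85 mm) begins 54 mm behind the grasp point. The pads swing forward as they close: fully open they stand 13 mm farther back than shut.
Start: joints at [-70.669, 7.471, 85.268, -0, 87.261, -4.893], TCP at [246.209, -547.162, 231.292] pointing down, gripper open.
Joint ranges: [-169.43, 169.43], [-51.17, 129.36], [1.28, 143.12], [-76.62, 256.62], [0, 156.53], [-152.29, 152.29]. Speed limits (degrees/s): [136.94, 136.94, 159.86, 180, 180, 180].

INTERFACE

Orientations are given as [roll, pitch, yaw] about the fixed x, y, z axes, in that order (R = Rz(yaw) Ry(pitch) Rx(roll)).
In Python, from bench import sense, snapshot, camera_params, hand_in, hold_point_z gives the robot as it stands.
- The arm moves only by the tool servo_tool, never from a script. Its argument "motion" is a list of rows, each a list of 7 numbers: the finger opening in mm, from 0 to 85.4, then the shift along the tool's x, y, z in mm, then the turn, a rotation vector about the tool's x, y, z in rad. A call has 1 to 10 rows; each row shifts and turns the pose as measured when the row begins, along the tool's axes as they then stand; what a row does not reach is not made up. A row lasts 1/10 s, in which the tool goes at most 50 mm and 8.59 degrees, less where a joint would pass 70% of its speed; a pose out of reach is approached as far as the arm can. A call with a gripper value outside its range is refused whole. The fingers move at their own pace and stop on an object; "force" is the grip in N (left out, the last holds). Time passes only in rows, so rows that do not move let the fingers close. It gives the time, the measured TCP pose, the force and the opening at its end, in the units of the state.
- sense(): the state, without advancing time (a new reading comes with each control period).
- snapshot(name): name is "scene" or "top" or "wrist"; returns the picture (420x560x3 uint8, blue, green, red); there is no depth.
- camera_params(name): a dict with "fx", "fy", "cx", "cy" (pixels), "D" ([k1, k2, p1, p2, k3] as OpenCV has them; the pictures are not rectified), "R" (3x3) and "t" (3): a world point X has camera coordinates R X + t; the wrist camera has in their place "tool_from_camera" (4x4, takes a point from camera to tool coordinates, whose origin is the TCP and whose axes are the flange's). Camera axes: x right, y down, z forward; pixel columns grow to the right and rows downward; lengths in mm; the calibration is good to about 2 mm. A picture is of the moment at which its call begins: read the wrist's pose just before it. camera_params takes no time and is no camera call.
- hand_in(): hands the job in, once; it reports no verdict.
The state is a dict: "time": time; "joint_pos": joint angles; "qd": joint speeds; "joint_efforts": joint torques, N m; "tool_pos": TCP position; "tcp_rot": TCP orientation; "ft_force": force on the tool from outside, world axes, zero at the start; "wrist_torque": the same for the moment, N m; "finger_gap": finger opening in mm.
Only numpy, scipy, OpenCV 4.12 (cv2) and the standard library are available. Lean on these libraries where they do the work, as an engineer would, in place of code of your own. Each camera call takes 0.05 s, during which the arm holds its last target. There are 200 camera calls.

TASK

One of the two plaster heel casts lies face down, showing the ringed mark on the underside of its base plate. Turn it over so that its tread faces up, easing it down rather than letting it fall or slap over, and set it flat and square in the black photo corner with its plate touching both arms. Let go of it, and do not disturb the other cast, the loupe or the jar.

Things in the scene. Friction and masses are not known exactly. Their poses are not given: they have to be found in the camera images.
- cast: the cast lying face down: grey square plate 120 x 120 mm, 8 mm thick, with a D-shaped white plaster heel block on it; 38 mm high in all, about 0.3 kg, loose. Origin: centre of the plate's underside (face with the flat ringed mark). z runs from there through plate and block: down while face down (origin 38 mm above the bench), up when tread up (origin at bench height). x, y: along the plate's sides
- cast_tread (a point): centre of the cast's tread face, 38 mm along z from the origin of cast. The block is 30 mm high, 64 mm along the cast's x (flat parallel sides at x = -32 and +32 mm) and 76 mm along y (flat end at y = -38, round end at y = +38)
- cast_rim (a point): middle of the plate's rim on the cast's +x side, mid-thickness (x = 60, z = 4 mm). The plate overhangs the block by 28 mm on its x sides and 22 mm on its y sides; face down it has 30 mm free beneath. Tipped over an x side it turns on the block's edge to about 47 degrees, then stands on block edge and plate edge, then turns on over the plate edge
- other_cast: a second cast of just the same make, already tread up; leave it where it is. Same origin and axes as cast
- corner: black L-shaped photo corner with scale ticks, fixed: two arms 22 mm wide, 12 mm high, 150 mm long inside. Origin: the inner corner, at bench height. One arm's inner face is its plane x = 0 (arm at x > 0, running to -y), the other's its plane y = 0 (arm at y > 0, running to -x). A seated plate has its centre at x = -60, y = -60 mm here, sides parallel to the arms, any of the four ways round
- loupe: black stand loupe, 46 mm diameter, 40 mm high, loose; leave it. Origin: centre of its underside
- jar: amber glass jar, 64 mm diameter, 85 mm high, loose; leave it. Origin: centre of its underside
Mind the look-alikes: they are no part of the job. What is shaped like the cast but pink or yellow is not meant.

How it is judged (in metres and radians):
At the end, for the whole second after the job is handed in: The cast lies tread up (within 0.05 rad) flat on the bench (origin within 4 mm of it) in the photo corner, its plate centre within 2 mm of the seated place in each direction, its sides parallel to the arms within 0.05 rad, at rest; the other cast within 20 mm of where it was (angle between cast's own z axis and vertical below 0.05 rad and height (world z) of cast below 0.004 m and x of cast in the frame of corner between -0.062 and -0.058 m and y of cast in the frame of corner between -0.062 and -0.058 m and (angle between the x axis of cast and the x axis of corner, either way round below 0.05 rad or angle between the x axis of cast and the y axis of corner, either way round below 0.05 rad) and linear speed of cast below 0.01 m/s and distance of other_cast from where it was at the start of the episode below 0.02 m); the robot touches nothing.
It fails at once if the cast is dropped or slaps over (it turns faster than 11 rad/s) (angular speed of cast above 11 rad/s).
It fails at once if the other cast is moved by more than 20 mm (distance of other_cast from where it was at the start of the episode above 0.02 m).
It fails at once if the loupe is moved by more than 30 mm (distance of loupe from where it was at the start of the episode above 0.03 m).
It fails at once if the jar is moved by more than 30 mm (distance of jar from where it was at the start of the episode above 0.03 m).
It also fails if it takes over 69 s, if anything falls off the work surface, if the arm or the gripper's body presses on something with over 40 N, if the wrist force passes 120 N, or if a joint passes its speed limit or range.

## Working session

There is one attempt and no reset: what is moved stays moved. The work goes in short steps, Python scripts to look and compute and a tool call to move; the robot and the scene stay as the last step left them, time stands still between calls to the robot, and variables do not carry over. Pictures are saved under pics/ and viewed, about 8 in all and at most 12, crops included, and the job is handed in when it is done.

Besides the shell and the picture viewer there is one more tool, called after "Call:" in YAML: its name, and indented under it one key for each argument. servo_tool: Moves the arm, as the interface text tells. Its arguments: {"type":"object","properties":{"motion":{"type":"array"},"force":{"type":"number"}},"required":["motion"]}

```bash
ls; mkdir -p pics
python3 - <<'E'
from bench import *
import cv2,numpy as np
for n in("scene","top"):
    cv2.imwrite(f"pics/{n}0.png",cv2.resize(snapshot(n),None,fx=1.42,fy=1.42,interpolation=cv2.INTER_CUBIC))
    p=camera_params(n);print(n,{k:np.round(v,4).tolist() for k,v in p.items()})
print(camera_params("wrist")); print(sense(),hold_point_z)
E
```

```text
pics
scene {'fx': 390.6704, 'fy': 390.6704, 'cx': 284.2176, 'cy': 207.8688, 'D': [-0.0867, 0.0, 0.0, 0.0, 0.0], 'R': [[0.8508, 0.5253, -0.0123], [0.3967, -0.6576, -0.6405], [-0.3446, 0.5401, -0.7678]], 't': [-383.7531, -209.8443, 1240.7618]}
top {'fx': 474.3941, 'fy': 474.3941, 'cx': 280.9896, 'cy': 211.4039, 'D': [-0.0655, 0.0, 0.0, 0.0, 0.0], 'R': [[0.0159, -0.9999, -0.0024], [-0.9955, -0.0156, -0.0936], [0.0935, 0.0039, -0.9956]], 't': [-67.6491, 494.9286, 1239.4106]}
{'fx': 308.3378997263159, 'fy': 308.3378997263159, 'cx': 276.0754463167801, 'cy': 210.08409537902662, 'D': array([-0.06084706,  0.        ,  0.        ,  0.        ,  0.        ]), 'tool_from_camera': array([[ 8.91989208e-05, -9.65320336e-01, -2.61068269e-01,
         6.53975966e+01],
       [ 9.99999641e-01, -1.33938280e-04,  8.36916089e-04,
         3.82934360e-01],
       [-8.42859155e-04, -2.61068250e-01,  9.65319977e-01,
        -1.42121718e+02],
       [ 0.00000000e+00,  0.00000000e+00,  0.00000000e+00,
         1.00000000e+00]])}
{'time': 0.1, 'joint_pos': array([-7.06683056e+01,  7.51158406e+00,  8.53240192e+01, -7.37858078e-04,
        8.72605680e+01, -4.89233279e+00]), 'qd': array([-0.00497617, -0.16855693, -0.18711116,  0.07585757, -0.09276687,
        0.01378705]), 'joint_efforts': array([ 5.43287624e-04, -5.70950103e+01, -5.01943016e+01, -3.57442912e-05,
        8.11624748e-03, -2.99021292e-05]), 'tool_pos': array([ 246.04147745, -546.6886395 ,  230.33156212]), 'tcp_rot': array([-1.79904116e+02, -7.46754973e-03,  2.42240568e+01]), 'ft_force': array([-0.23210064,  0.24481463, -0.13650312]), 'wrist_torque': array([ 0.01801193,  0.0210998 , -0.01971843]), 'finger_gap': 85.48965483607711} 18.700000000000003
```

View pics/top0.png

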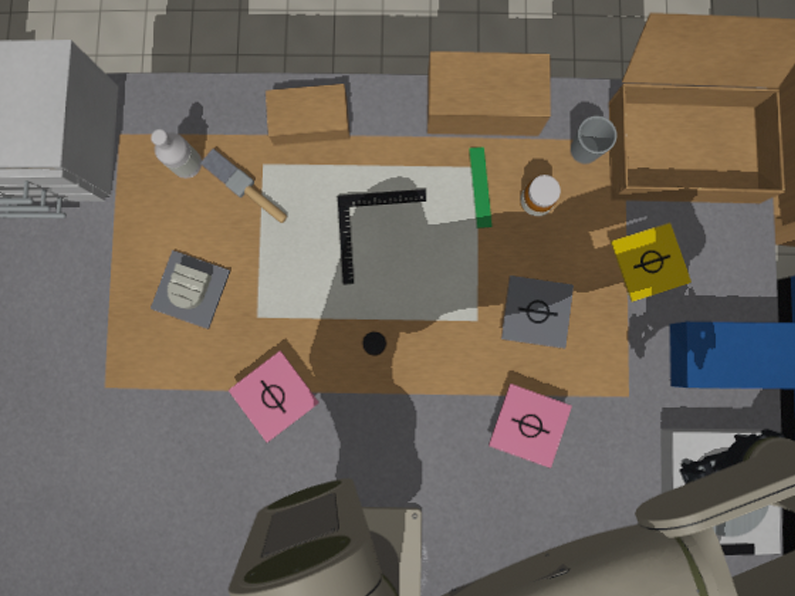

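View pics/scene0.png

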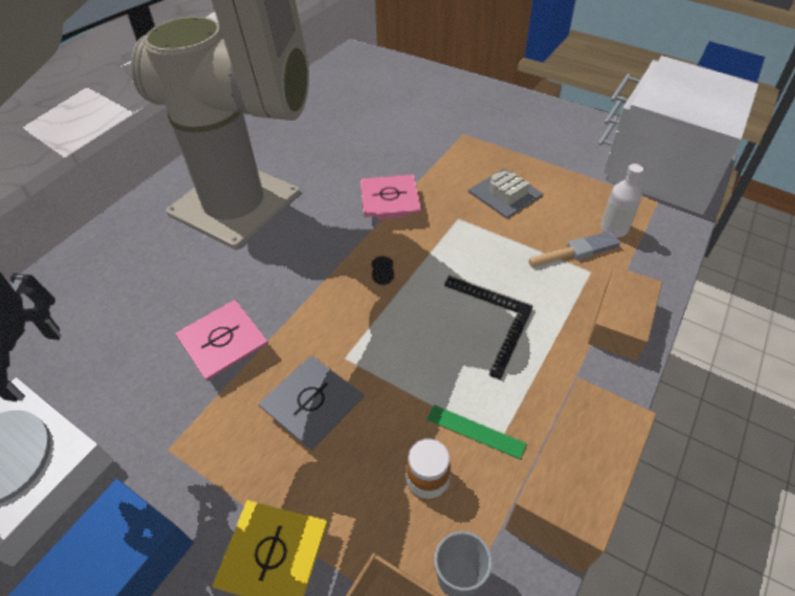

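```bash
cat > h.py <<'E'
from bench import *
import cv2,numpy as np
from scipy.spatial.transform import Rotation as Rt
def pix2w(n,uv,z,p=None):
    p=p or camera_params(n);K=np.array([[p['fx'],0,p['cx']],[0,p['fy'],p['cy']],[0,0,1]])
    q=cv2.undistortPoints(np.array(uv,float).reshape(-1,1,2),K,np.array(p['D'])).reshape(-1,2)
    R=np.array(p['R']);t=np.array(p['t']);c=-R.T@t
    d=np.c_[q,np.ones(len(q))]@R
    return c+d*((z-c[2])/d[:,2])[:,None]
def w2pix(n,X,p=None):
    p=p or camera_params(n);K=np.array([[p['fx'],0,p['cx']],[0,p['fy'],p['cy']],[0,0,1]])
    return cv2.projectPoints(np.array(X,float).reshape(-1,1,3),cv2.Rodrigues(np.array(p['R']))[0],np.array(p['t'],float),K,np.array(p['D']))[0].reshape(-1,2)
def wristp():
    s=sense();T=np.eye(4);T[:3,:3]=Rt.from_euler('xyz',s['tcp_rot'],degrees=True).as_matrix();T[:3,3]=s['tool_pos']
    p=camera_params('wrist');M=np.linalg.inv(T@p['tool_from_camera']);p['R']=M[:3,:3];p['t']=M[:3,3];return p
E
python3 - <<'E'
from h import *
im=snapshot("top")
a=im[125:205,230:308];b=im[185:265,345:425]
o=np.hstack([cv2.resize(x,(400,400),interpolation=cv2.INTER_CUBIC) if 0 else cv2.resize(x,None,fx=5,fy=5,interpolation=cv2.INTER_CUBIC) for x in(a,b)])
cv2.imwrite("pics/c1.png",o);print(o.shape)
E
```

```text
(400, 790, 3)
```

View pics/c1.png

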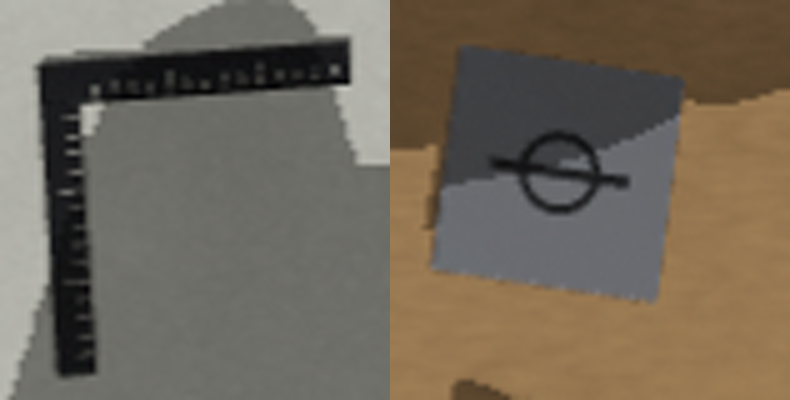

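Run:
```python
from h import *
A=lambda l:[(230+x/5-.4,125+y/5-.4) for x,y in l]
B=lambda l:[(345+(x-390)/5-.4,185+y/5-.4) for x,y in l]
C=lambda l:[(x/1.42,y/1.42) for x,y in l]
np.set_printoptions(precision=1,suppress=True)
c=pix2w("top",A([(83,106),(350,83),(96,375)]),0);print("corner",c[:,:2],np.linalg.norm(c[1]-c[0]),np.linalg.norm(c[2]-c[0]))
k=pix2w("top",B([(459,46),(684,78),(658,302),(432,268)]),38);print("cast",k[:,:2],k.mean(0),[np.linalg.norm(k[i]-k[i-1]) for i in range(4)],[np.degrees(np.arctan2(*(k[i]-k[i-1])[1::-1])) for i in range(4)])
print("ring",pix2w("top",B([(560,172),(490,162),(628,184)]),38))
print("loupe",pix2w("top",C([(374,343)]),40),"jar",pix2w("top",C([(544,190)]),85),"green",pix2w("top",C([(477,148),(485,228)]),10))
print("other",pix2w("top",C([(191,289)]),8)," pinks",pix2w("top",C([(531,425),(273,397)]),38),'yellow',pix2w("top",C([(650,262)]),38))
```

```text
corner [[ 677.9   38.9]
 [ 693.  -107.9]
 [ 529.    28.3]] 147.4909330214234 149.2773557947878
cast [[ 544.5 -263.7]
 [ 529.4 -383.2]
 [ 410.9 -368.6]
 [ 427.  -249.6]] [ 477.9 -316.3   38. ] [np.float64(118.31087608914055), np.float64(120.49188530648473), np.float64(119.40612611126993), np.float64(120.08643742459672)] [np.float64(-6.8390484203980275), np.float64(-97.19097656658778), np.float64(172.960766981828), np.float64(82.28558415989937)]
ring [[ 478.5 -317.1   38. ]
 [ 483.2 -280.1   38. ]
 [ 472.7 -353.1   38. ]]
loupe [[414.6 -15.2  40. ]] jar [[ 695.4 -320.4   85. ]] green [[ 796.5 -206.5   10. ]
 [ 638.7 -222.3   10. ]]
other [[512.6 338.5   8. ]]  pinks [[ 269.2 -304.8   38. ]
 [ 312.5  168.5   38. ]] yellow [[ 574.  -530.1   38. ]]
```

```bash
cat >> h.py <<'E'
def RT(az,elev,ysign=1):
    """tool pointing azimuth az, elev below horizontal; tool +y the lower finger"""
    a,e=np.radians([az,elev]);z=np.array([np.cos(a)*np.cos(e),np.sin(a)*np.cos(e),-np.sin(e)])
    y=ysign*np.array([-np.cos(a)*np.sin(e),-np.sin(a)*np.sin(e),-np.cos(e)]);return np.c_[np.cross(y,z),y,z]
def plan(pos,R,n):
    s=sense();R0=Rt.from_euler('xyz',s['tcp_rot'],degrees=True).as_matrix()
    d=np.asarray(pos)-s['tool_pos'];w=Rt.from_matrix(R0.T@R).as_rotvec()
    print('pos',s['tool_pos'].round(1),'world delta',d.round(1),'rot err deg',np.degrees(w).round(1))
    for i in range(n):
        Ri=R0@Rt.from_rotvec(w*i/n).as_matrix()
        print([*(Ri.T@d/n).round(1),*(w/n).round(3)])
E
python3 - <<'E'
from h import *
plan([466,-411.3,72],RT(82.8,35),14)
E
```

```text
pos [ 246.1 -546.8  230.5] world delta [ 219.9  135.5 -158.5] rot err deg [53.5 15.1 28.9]
[np.float64(18.3), np.float64(-2.4), np.float64(11.3), np.float64(0.067), np.float64(0.019), np.float64(0.036)]
[np.float64(18.0), np.float64(-2.2), np.float64(11.8), np.float64(0.067), np.float64(0.019), np.float64(0.036)]
[np.float64(17.7), np.float64(-2.1), np.float64(12.3), np.float64(0.067), np.float64(0.019), np.float64(0.036)]
[np.float64(17.4), np.float64(-1.9), np.float64(12.8), np.float64(0.067), np.float64(0.019), np.float64(0.036)]
[np.float64(17.1), np.float64(-1.6), np.float64(13.2), np.float64(0.067), np.float64(0.019), np.float64(0.036)]
[np.float64(16.8), np.float64(-1.4), np.float64(13.6), np.float64(0.067), np.float64(0.019), np.float64(0.036)]
[np.float64(16.5), np.float64(-1.0), np.float64(14.0), np.float64(0.067), np.float64(0.019), np.float64(0.036)]
[np.float64(16.2), np.float64(-0.7), np.float64(14.4), np.float64(0.067), np.float64(0.019), np.float64(0.036)]
[np.float64(15.9), np.float64(-0.3), np.float64(14.7), np.float64(0.067), np.float64(0.019), np.float64(0.036)]
[np.float64(15.6), np.float64(0.1), np.float64(15.0), np.float64(0.067), np.float64(0.019), np.float64(0.036)]
[np.float64(15.3), np.float64(0.6), np.float64(15.3), np.float64(0.067), np.float64(0.019), np.float64(0.036)]
[np.float64(15.1), np.float64(1.1), np.float64(15.5), np.float64(0.067), np.float64(0.019), np.float64(0.036)]
[np.float64(14.8), np.float64(1.6), np.float64(15.7), np.float64(0.067), np.float64(0.019), np.float64(0.036)]
[np.float64(14.6), np.float64(2.1), np.float64(15.9), np.float64(0.067), np.float64(0.019), np.float64(0.036)]
```

Call:
servo_tool:
  motion:
    - [33, 18.3, -2.4, 11.3, 0.067, 0.019, 0.036]
    - [33, 18, -2.2, 11.8, 0.067, 0.019, 0.036]
    - [33, 17.7, -2.1, 12.3, 0.067, 0.019, 0.036]
    - [33, 17.4, -1.9, 12.8, 0.067, 0.019, 0.036]
    - [33, 17.1, -1.6, 13.2, 0.067, 0.019, 0.036]
    - [33, 16.8, -1.4, 13.6, 0.067, 0.019, 0.036]
    - [33, 16.5, -1, 14, 0.067, 0.019, 0.036]
    - [33, 16.2, -0.7, 14.4, 0.067, 0.019, 0.036]
    - [33, 15.9, -0.3, 14.7, 0.067, 0.019, 0.036]
    - [33, 15.6, 0.1, 15, 0.067, 0.019, 0.036]

```text
time: 1.15
tool_pos: [408.3, -447.4, 115.9]
tcp_rot: [-139.2, -2.9, 0.6]
ft_force: [0.7, 0.4, -0.1]
finger_gap: 33.2
```

Run:
```python
from h import *
plan([466,-411.3,72],RT(82.8,35),8)
s=sense();print(s['joint_pos'],s['finger_gap'],s['ft_force'])
```

```text
pos [ 408.3 -447.4  115.9] world delta [ 57.7  36.1 -43.9] rot err deg [13.9  3.9  7.4]
[np.float64(7.0), np.float64(0.5), np.float64(7.3), np.float64(0.03), np.float64(0.008), np.float64(0.016)]
[np.float64(6.9), np.float64(0.6), np.float64(7.4), np.float64(0.03), np.float64(0.008), np.float64(0.016)]
[np.float64(6.9), np.float64(0.7), np.float64(7.4), np.float64(0.03), np.float64(0.008), np.float64(0.016)]
[np.float64(6.8), np.float64(0.8), np.float64(7.4), np.float64(0.03), np.float64(0.008), np.float64(0.016)]
[np.float64(6.8), np.float64(0.9), np.float64(7.5), np.float64(0.03), np.float64(0.008), np.float64(0.016)]
[np.float64(6.7), np.float64(1.0), np.float64(7.5), np.float64(0.03), np.float64(0.008), np.float64(0.016)]
[np.float64(6.7), np.float64(1.2), np.float64(7.5), np.float64(0.03), np.float64(0.008), np.float64(0.016)]
[np.float64(6.6), np.float64(1.3), np.float64(7.5), np.float64(0.03), np.float64(0.008), np.float64(0.016)]
[-63.65597228  45.93738212  56.92847883  20.2299897  112.94833795
  26.49587666] 33.22185042383673 [ 0.73551956  0.38254596 -0.06876542]
```

Tracks well.

Call:
servo_tool:
  motion:
    - [33, 7, 0.5, 7.3, 0.03, 0.008, 0.016]
    - [33, 6.9, 0.6, 7.4, 0.03, 0.008, 0.016]
    - [33, 6.9, 0.7, 7.4, 0.03, 0.008, 0.016]
    - [33, 6.8, 0.8, 7.4, 0.03, 0.008, 0.016]
    - [33, 6.8, 0.9, 7.5, 0.03, 0.008, 0.016]
    - [33, 6.7, 1, 7.5, 0.03, 0.008, 0.016]
    - [33, 6.7, 1.2, 7.5, 0.03, 0.008, 0.016]
    - [33, 6.6, 1.3, 7.5, 0.03, 0.008, 0.016]
    - [33, 0, 0, 0, 0, 0, 0]

```text
time: 2.05
tool_pos: [467.2, -404.6, 59.7]
tcp_rot: [-123.8, 0.8, -7.3]
ft_force: [-0.0, 0.7, -0.3]
finger_gap: 32.6
```

Run:
```python
from h import *
plan([473.2,-354.4,30],RT(82.8,35),8)
s=sense();print(s['joint_pos'],s['finger_gap'],s['ft_force'])
im=snapshot("wrist");p=wristp()
c=np.array([478,-316.7,0]);u=np.array([.992,-.1253,0]);v=np.array([.1253,.992,0])
for a,b,z in [(-60,-60,38),(60,-60,38),(-60,-60,30),(60,-60,30),(60,60,38),(-60,60,38)]:
    q=w2pix("wrist",c+a*u+b*v+[0,0,z],p)[0];cv2.circle(im,tuple(int(round(t)) for t in q),2,(0,0,255),-1)
cv2.imwrite("pics/w1.png",cv2.resize(im,None,fx=1.4,fy=1.4,interpolation=cv2.INTER_CUBIC))
```

```text
pos [ 467.2 -404.6   59.7] world delta [  6.   50.2 -29.7] rot err deg [-1.2  0.4 -0.8]
[np.float64(0.0), np.float64(-0.4), np.float64(7.3), np.float64(-0.003), np.float64(0.001), np.float64(-0.002)]
[np.float64(0.0), np.float64(-0.4), np.float64(7.3), np.float64(-0.003), np.float64(0.001), np.float64(-0.002)]
[np.float64(-0.0), np.float64(-0.5), np.float64(7.3), np.float64(-0.003), np.float64(0.001), np.float64(-0.002)]
[np.float64(-0.0), np.float64(-0.5), np.float64(7.3), np.float64(-0.003), np.float64(0.001), np.float64(-0.002)]
[np.float64(-0.0), np.float64(-0.5), np.float64(7.3), np.float64(-0.003), np.float64(0.001), np.float64(-0.002)]
[np.float64(-0.0), np.float64(-0.5), np.float64(7.3), np.float64(-0.003), np.float64(0.001), np.float64(-0.002)]
[np.float64(-0.0), np.float64(-0.5), np.float64(7.3), np.float64(-0.003), np.float64(0.001), np.float64(-0.002)]
[np.float64(-0.0), np.float64(-0.6), np.float64(7.3), np.float64(-0.003), np.float64(0.001), np.float64(-0.002)]
[-62.09935662  60.62721344  48.17177425  32.32537532 117.9343935
  38.5309737 ] 32.642225848285506 [-0.00350448  0.67019802 -0.34285561]
```

View pics/w1.png

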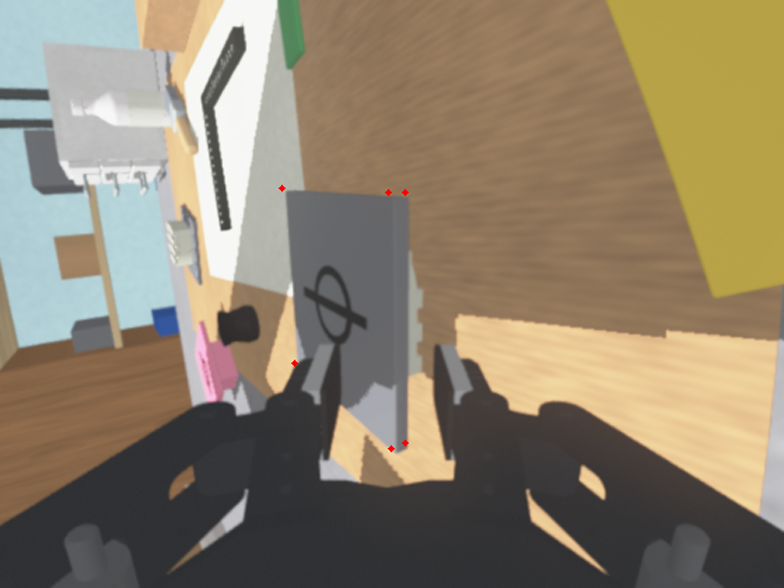

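Call:
servo_tool:
  motion:
    - [33, 0, -0.4, 7.3, -0.003, 0.001, -0.002]
    - [33, 0, -0.4, 7.3, -0.003, 0.001, -0.002]
    - [33, 0, -0.5, 7.3, -0.003, 0.001, -0.002]
    - [33, 0, -0.5, 7.3, -0.003, 0.001, -0.002]
    - [33, 0, -0.5, 7.3, -0.003, 0.001, -0.002]
    - [33, 0, -0.5, 7.3, -0.003, 0.001, -0.002]
    - [33, 0, -0.5, 6, -0.003, 0.001, -0.002]
    - [33, 0, 0, 2, 0, 0, 0]
    - [33, 0, 0, 0, 0, 0, 0]

```text
time: 3.0
tool_pos: [472.7, -357.9, 33.9]
tcp_rot: [-125.5, -0.3, -7.0]
ft_force: [0.8, -0.4, 0.1]
finger_gap: 32.7
```

Run:
```python
from h import *
plan([473.2,-354.4,30],RT(82.8,35),1)
im=snapshot("wrist")
cv2.imwrite("pics/w2.png",im[120:420,120:440])
s=sense();print(s['ft_force'],s['wrist_torque'])
```

```text
pos [ 472.7 -357.9   33.9] world delta [ 0.5  3.5 -3.9] rot err deg [ 0.5 -0.1  0.4]
[np.float64(0.0), np.float64(1.1), np.float64(5.2), np.float64(0.009), np.float64(-0.001), np.float64(0.007)]
[-0.03094864 -0.31930568 -0.59105331] [-0.33855499  0.0853275  -0.00671165]
```

View pics/w2.png

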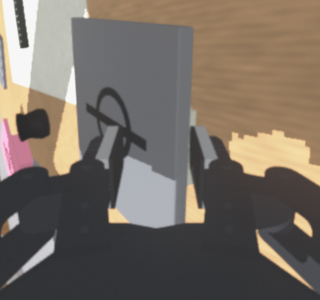

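Call:
servo_tool:
  motion:
    - [33, 0, 0.6, 3, 0.005, 0, 0.004]
    - [33, 0, 0.5, 2.5, 0.004, 0, 0.003]
    - [26, 0, 0, 0, 0, 0, 0]
    - [22, 0, 0, 0, 0, 0, 0]
    - [18, 0, 0, 0, 0, 0, 0]
  force: 30

```text
time: 3.55
tool_pos: [473.4, -355.1, 30.4]
tcp_rot: [-124.9, -0.1, -7.3]
ft_force: [-0.3, 2.2, 5.6]
finger_gap: 20.4
```

Call:
servo_tool:
  motion:
    - [10, 0, -5, 0, 0, 0, 0]
    - [8, 0, -5, 0, 0, 0, 0]
    - [6, 0, -5, 0, 0, 0, 0]
    - [5, 0, -5, 0, 0, 0, 0]
    - [5, 0, -5, 0, 0, 0, 0]

```text
time: 4.05
tool_pos: [475.7, -341.4, 55.6]
tcp_rot: [-124.9, -0.3, -7.3]
ft_force: [-0.5, 2.6, 2.2]
finger_gap: 10.8
```

Run:
```python
from h import *
a=snapshot("wrist");b=snapshot("scene")
p=w2pix("scene",[[478,-316,40]])[0];print(p);x,y=int(p[0]),int(p[1])
b=cv2.resize(b[y-75:y+75,x-100:x+100],None,fx=2,fy=2,interpolation=cv2.INTER_CUBIC)
cv2.imwrite("pics/w3.png",np.hstack([a[120:420,100:460],b]))
```

```text
[220.45063325 279.80647658]
```

View pics/w3.png

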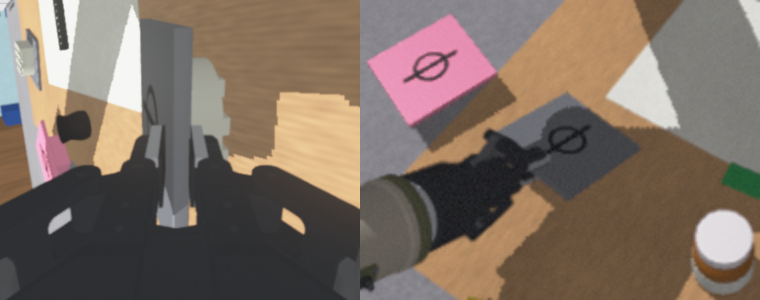

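Call:
servo_tool:
  motion:
    - [5, 0, -6, 0, 0, 0, 0]
    - [4, 0, -6, 0, 0, 0, 0]
    - [4, 0, -6, -2, 0, 0, 0]
    - [4, 0, -8, -4, 0, 0, 0]
    - [4, 0, -8, -6, 0, 0, 0]
    - [4, 0, -10, -7, 0, 0, 0]
    - [4, 0, -12, -8, 0, 0, 0]
    - [4, 0, -12, -8, 0, 0, 0]
    - [4, 0, -12, -8, 0, 0, 0]
  force: 60

```text
time: 5.05
tool_pos: [475.7, -330.0, 147.5]
tcp_rot: [-124.9, 0.0, -7.4]
ft_force: [-0.6, -0.8, -3.7]
finger_gap: 6.8
```

Run:
```python
from h import *
plan([599,-92,125],RT(-85,45,-1),20)
print(sense()['joint_pos'])
```

```text
pos [ 475.7 -330.   147.5] world delta [123.3 238.  -22.5] rot err deg [-99.7  -1.2 -14.1]
[np.float64(4.6), np.float64(-6.3), np.float64(11.0), np.float64(-0.087), np.float64(-0.001), np.float64(-0.012)]
[np.float64(4.7), np.float64(-7.2), np.float64(10.4), np.float64(-0.087), np.float64(-0.001), np.float64(-0.012)]
[np.float64(4.8), np.float64(-8.0), np.float64(9.7), np.float64(-0.087), np.float64(-0.001), np.float64(-0.012)]
[np.float64(4.9), np.float64(-8.7), np.float64(9.0), np.float64(-0.087), np.float64(-0.001), np.float64(-0.012)]
[np.float64(5.0), np.float64(-9.4), np.float64(8.2), np.float64(-0.087), np.float64(-0.001), np.float64(-0.012)]
[np.float64(5.1), np.float64(-10.0), np.float64(7.3), np.float64(-0.087), np.float64(-0.001), np.float64(-0.012)]
[np.float64(5.3), np.float64(-10.6), np.float64(6.4), np.float64(-0.087), np.float64(-0.001), np.float64(-0.012)]
[np.float64(5.4), np.float64(-11.0), np.float64(5.5), np.float64(-0.087), np.float64(-0.001), np.float64(-0.012)]
[np.float64(5.6), np.float64(-11.4), np.float64(4.5), np.float64(-0.087), np.float64(-0.001), np.flo
[... 654 characters left out ...]
087), np.float64(-0.001), np.float64(-0.012)]
[np.float64(6.6), np.float64(-11.4), np.float64(-2.7), np.float64(-0.087), np.float64(-0.001), np.float64(-0.012)]
[np.float64(6.7), np.float64(-11.1), np.float64(-3.7), np.float64(-0.087), np.float64(-0.001), np.float64(-0.012)]
[np.float64(6.8), np.float64(-10.6), np.float64(-4.6), np.float64(-0.087), np.float64(-0.001), np.float64(-0.012)]
[np.float64(7.0), np.float64(-10.1), np.float64(-5.5), np.float64(-0.087), np.float64(-0.001), np.float64(-0.012)]
[np.float64(7.1), np.float64(-9.5), np.float64(-6.4), np.float64(-0.087), np.float64(-0.001), np.float64(-0.012)]
[-58.95196137  43.67529224  64.24756276  34.51549402 115.80867692
  41.12770196]
```

Call:
servo_tool:
  motion:
    - [4, 4.6, -6.3, 11, -0.087, -0.001, -0.012]
    - [4, 4.7, -7.2, 10.4, -0.087, -0.001, -0.012]
    - [4, 4.8, -8, 9.7, -0.087, -0.001, -0.012]
    - [4, 4.9, -8.7, 9, -0.087, -0.001, -0.012]
    - [4, 5, -9.4, 8.2, -0.087, -0.001, -0.012]
    - [4, 5.1, -10, 7.3, -0.087, -0.001, -0.012]
    - [4, 5.3, -10.6, 6.4, -0.087, -0.001, -0.012]
    - [4, 5.4, -11, 5.5, -0.087, -0.001, -0.012]
    - [4, 5.6, -11.4, 4.5, -0.087, -0.001, -0.012]
    - [4, 5.7, -11.7, 3.5, -0.087, -0.001, -0.012]

```text
time: 6.05
tool_pos: [540.1, -212.1, 149.3]
tcp_rot: [-176.9, -3.6, -1.7]
ft_force: [-0.4, -0.4, -4.3]
finger_gap: 6.7
```

Run:
```python
from h import *
plan([599,-92,125],RT(-85,45,-1),10)
print(sense()['joint_pos'],sense()['finger_gap'])
```

```text
pos [ 540.1 -212.1  149.3] world delta [ 58.9 120.1 -24.3] rot err deg [-47.8  -1.   -7.8]
[np.float64(5.4), np.float64(-12.0), np.float64(3.4), np.float64(-0.083), np.float64(-0.002), np.float64(-0.014)]
[np.float64(5.5), np.float64(-12.2), np.float64(2.4), np.float64(-0.083), np.float64(-0.002), np.float64(-0.014)]
[np.float64(5.7), np.float64(-12.3), np.float64(1.4), np.float64(-0.083), np.float64(-0.002), np.float64(-0.014)]
[np.float64(5.9), np.float64(-12.3), np.float64(0.3), np.float64(-0.083), np.float64(-0.002), np.float64(-0.014)]
[np.float64(6.0), np.float64(-12.2), np.float64(-0.7), np.float64(-0.083), np.float64(-0.002), np.float64(-0.014)]
[np.float64(6.2), np.float64(-12.0), np.float64(-1.7), np.float64(-0.083), np.float64(-0.002), np.float64(-0.014)]
[np.float64(6.4), np.float64(-11.7), np.float64(-2.7), np.float64(-0.083), np.float64(-0.002), np.float64(-0.014)]
[np.float64(6.5), np.float64(-11.4), np.float64(-3.7), np.float64(-0.083), np.float64(-0.002), np.float64(-0.014)]
[np.float64(6.7), np.float64(-10.9), np.float64(-4.6), np.float64(-0.083), np.float64(-0.002), np.float64(-0.014)]
[np.float64(6.8), np.float64(-10.4), np.float64(-5.5), np.float64(-0.083), np.float64(-0.002), np.float64(-0.014)]
[-29.30245265   5.30846606  96.41488621   4.55290942  76.53254436
  61.31578586] 6.71518988053026
```

Call:
servo_tool:
  motion:
    - [4, 5.4, -12, 3.4, -0.083, -0.002, -0.014]
    - [4, 5.5, -12.2, 2.4, -0.083, -0.002, -0.014]
    - [4, 5.7, -12.3, 1.4, -0.083, -0.002, -0.014]
    - [4, 5.9, -12.3, 0.3, -0.083, -0.002, -0.014]
    - [4, 6, -12.2, -0.7, -0.083, -0.002, -0.014]
    - [4, 6.2, -12, -1.7, -0.083, -0.002, -0.014]
    - [4, 6.4, -11.7, -2.7, -0.083, -0.002, -0.014]
    - [4, 6.5, -11.4, -3.7, -0.083, -0.002, -0.014]
    - [4, 6.7, -10.9, -4.6, -0.083, -0.002, -0.014]
    - [4, 6.8, -10.4, -5.5, -0.083, -0.002, -0.014]

```text
time: 7.05
tool_pos: [600.5, -80.8, 138.8]
tcp_rot: [134.0, -0.9, 4.5]
ft_force: [-0.4, -1.3, -4.1]
finger_gap: 6.7
```

Run:
```python
from h import *
plan([599,-92,80],RT(-85,45,-1),5)
print(sense()['joint_pos'],sense()['finger_gap'])
a=snapshot("scene");b=snapshot("wrist")
x,y=[int(t) for t in w2pix("scene",[[599,-92,80]])[0]]
cv2.imwrite("pics/f1.png",np.hstack([cv2.resize(a[y-75:y+125,x-100:x+100],None,fx=2,fy=2,interpolation=cv2.INTER_CUBIC),cv2.resize(b[:,80:480],(381,400))]))
```

```text
pos [600.5 -80.8 138.8] world delta [ -1.5 -11.2 -58.8] rot err deg [ 1.  -0.3 -1. ]
[np.float64(-0.7), np.float64(-6.9), np.float64(9.8), np.float64(0.004), np.float64(-0.001), np.float64(-0.003)]
[np.float64(-0.6), np.float64(-6.9), np.float64(9.8), np.float64(0.004), np.float64(-0.001), np.float64(-0.003)]
[np.float64(-0.6), np.float64(-6.9), np.float64(9.8), np.float64(0.004), np.float64(-0.001), np.float64(-0.003)]
[np.float64(-0.6), np.float64(-6.8), np.float64(9.8), np.float64(0.004), np.float64(-0.001), np.float64(-0.003)]
[np.float64(-0.5), np.float64(-6.8), np.float64(9.9), np.float64(0.004), np.float64(-0.001), np.float64(-0.003)]
[ 12.5514175   18.58345186  94.76680366 -46.70556902  78.87845591
 113.08297259] 6.717276739399567
```

View pics/f1.png

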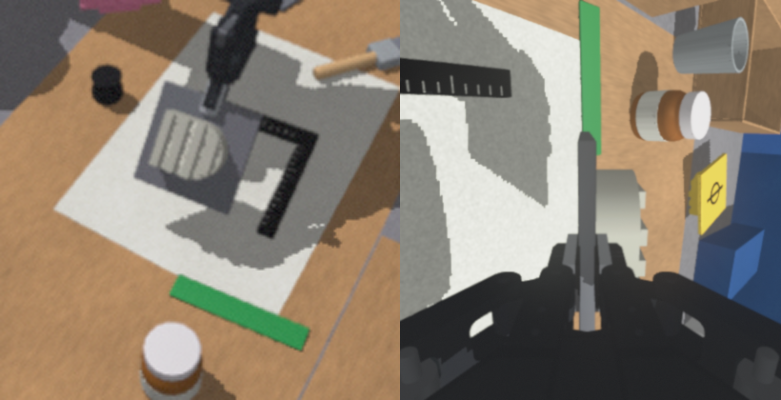

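Call:
servo_tool:
  motion:
    - [4, -0.7, -6.9, 9.8, 0.004, -0.001, -0.003]
    - [4, -0.6, -6.9, 9.8, 0.004, -0.001, -0.003]
    - [4, -0.6, -6.9, 9.8, 0.004, -0.001, -0.003]
    - [4, -0.6, -6.8, 9.8, 0.004, -0.001, -0.003]
    - [4, -0.5, -5, 7, 0.004, -0.001, -0.003]
    - [4, 0, 0, 0, 0, 0, 0]

```text
time: 7.75
tool_pos: [595.9, -92.6, 76.5]
tcp_rot: [135.7, 0.1, 4.7]
ft_force: [-1.4, -0.8, -4.6]
finger_gap: 6.5
```

Call:
servo_tool:
  motion:
    - [4, 0, -1.4, 1.4, 0, 0, 0]
    - [4, 0, -1.4, 1.4, 0, 0, 0]
    - [4, 0, -1, 1, 0, 0, 0]

```text
time: 8.05
tool_pos: [597.6, -93.2, 75.3]
tcp_rot: [135.5, -0.1, 4.6]
ft_force: [-2.9, 1.7, 1.3]
finger_gap: 6.5
```

Call:
servo_tool:
  motion:
    - [4, 0, -4.4, -0.1, -0.0436, 0, 0]
    - [4, 0, -4.4, -0.1, -0.0436, 0, 0]
    - [4, 0, -4.4, -0.1, -0.0436, 0, 0]
    - [4, 0, -4.4, -0.1, -0.0436, 0, 0]

```text
time: 8.45
tool_pos: [600.4, -81.2, 66.5]
tcp_rot: [125.3, -0.7, 4.5]
ft_force: [-0.8, -0.5, -3.5]
finger_gap: 6.8
```

Call:
servo_tool:
  motion:
    - [4, 0, -4.4, -0.1, -0.0436, 0, 0]
    - [4, 0, -4.4, -0.1, -0.0436, 0, 0]
    - [4, 0, -4.4, -0.1, -0.0436, 0, 0]

```text
time: 8.75
tool_pos: [601.9, -72.2, 55.9]
tcp_rot: [117.7, -1.0, 4.6]
ft_force: [-0.6, 0.0, -4.3]
finger_gap: 6.6
```

Call:
servo_tool:
  motion:
    - [4, 0, -5.4, 0.4, -0.04, 0, 0]
    - [4, 0, -5.4, 0.4, -0.04, 0, 0]
    - [4, 0, -4.4, 0.4, -0.03, 0, 0]
    - [4, 0, -1, 0, 0, 0, 0]

```text
time: 9.15
tool_pos: [603.3, -64.6, 40.1]
tcp_rot: [111.1, -1.1, 4.8]
ft_force: [-2.7, -2.8, 1.2]
finger_gap: 6.7
```

Run:
```python
from h import *
s=sense();print(s['tool_pos'],s['tcp_rot'],s['ft_force'],s['wrist_torque'],s['joint_pos'])
```

```text
[603.286662   -64.6132487   40.14673897] [111.07517704  -1.06664897   4.77820273] [-2.71553497 -2.81390784  1.17203523] [-0.43091609  0.4106363  -0.37237559] [ 20.98262558  44.22629193  87.03819371 -64.00962678  87.3508205
 134.75149003]
```

Call:
servo_tool:
  motion:
    - [10, 0, 0, 0, 0, 0, 0]
    - [14, 0, 0, 0, 0, 0, 0]
    - [16, 0, 0, 0, 0, 0, 0]
  force: 20

```text
time: 9.45
tool_pos: [604.6, -64.4, 41.0]
tcp_rot: [111.3, -1.2, 4.8]
ft_force: [0.0, -0.2, -2.5]
finger_gap: 16.1
```

Run:
```python
from h import *
plan([602.7,-58,27],RT(-85,38,-1),7)
s=sense();print(s['ft_force'])
```

```text
pos [604.6 -64.4  41. ] world delta [ -1.9   6.4 -14. ] rot err deg [16.7 -0.4 -1.2]
[np.float64(-0.2), np.float64(-2.2), np.float64(-0.1), np.float64(0.042), np.float64(-0.001), np.float64(-0.003)]
[np.float64(-0.2), np.float64(-2.2), np.float64(-0.0), np.float64(0.042), np.float64(-0.001), np.float64(-0.003)]
[np.float64(-0.2), np.float64(-2.2), np.float64(0.0), np.float64(0.042), np.float64(-0.001), np.float64(-0.003)]
[np.float64(-0.2), np.float64(-2.2), np.float64(0.1), np.float64(0.042), np.float64(-0.001), np.float64(-0.003)]
[np.float64(-0.2), np.float64(-2.2), np.float64(0.2), np.float64(0.042), np.float64(-0.001), np.float64(-0.003)]
[np.float64(-0.2), np.float64(-2.2), np.float64(0.3), np.float64(0.042), np.float64(-0.001), np.float64(-0.003)]
[np.float64(-0.2), np.float64(-2.2), np.float64(0.4), np.float64(0.042), np.float64(-0.001), np.float64(-0.003)]
[ 0.02830923 -0.17824388 -2.45926667]
```

Call:
servo_tool:
  motion:
    - [18, -0.2, -2.2, -0.1, 0.042, -0.001, -0.003]
    - [20, -0.2, -2.2, 0, 0.042, -0.001, -0.003]
    - [22, -0.2, -2.2, 0, 0.042, -0.001, -0.003]
    - [24, -0.2, -2.2, 0.1, 0.042, -0.001, -0.003]
    - [26, -0.2, -2.2, 0.2, 0.042, -0.001, -0.003]
    - [26, -0.2, -2.2, 0.3, 0.042, -0.001, -0.003]
    - [26, -0.2, -2.2, 0.4, 0.042, -0.001, -0.003]

```text
time: 10.15
tool_pos: [605.2, -56.3, 29.7]
tcp_rot: [129.7, -0.4, 5.1]
ft_force: [0.3, -0.2, -2.1]
finger_gap: 26.1
```

Run:
```python
from h import *
plan([602.7,-58,27],RT(-85,38,-1),1)
a=snapshot("scene");b=snapshot("wrist")
x,y=[int(t) for t in w2pix("scene",[[599,-92,20]])[0]]
cv2.imwrite("pics/f2.png",np.hstack([cv2.resize(a[y-75:y+75,x-75:x+75],(400,400),interpolation=cv2.INTER_CUBIC),cv2.resize(b[:,80:480],(381,400))]))
```

```text
pos [605.2 -56.3  29.7] world delta [-2.5 -1.7 -2.7] rot err deg [-1.7 -0.3 -0.2]
[np.float64(-2.7), np.float64(-1.1), np.float64(2.9), np.float64(-0.03), np.float64(-0.006), np.float64(-0.004)]
```

View pics/f2.png

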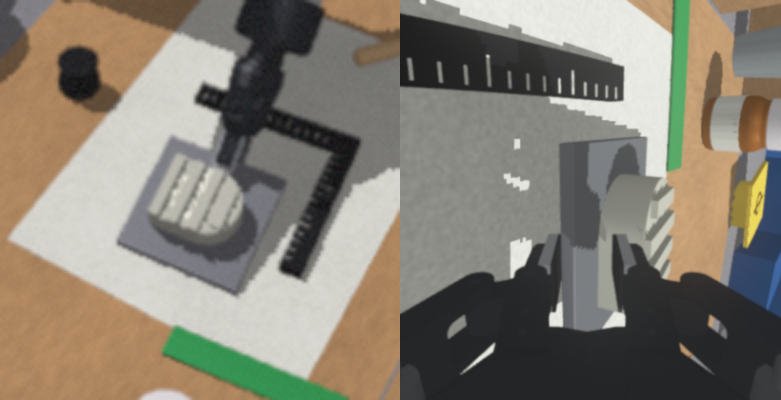

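Call:
servo_tool:
  motion:
    - [27, 0, -2.5, 2, 0, 0, 0]
    - [28, 0, 0, 0, 0, 0, 0]
    - [28, 0, -26, -33, 0, 0, 0]
    - [28, 0, -10, -18, 0, 0, 0]
    - [28, 0, 0, -20, 0, 0, 0]
    - [28, 0, 10, -20, 0, 0, 0]
    - [28, 0, 10, -30, 0, 0, 0]
    - [28, 0, 0, 0, 0, 0, 0]

```text
time: 11.05
tool_pos: [595.5, 50.0, 94.7]
tcp_rot: [129.3, -0.4, 5.1]
ft_force: [1.2, 0.1, 0.5]
finger_gap: 27.8
```

Run:
```python
from h import *
print(sense()['tool_pos'],sense()['tcp_rot'],sense()['ft_force'])
a=snapshot("scene");b=snapshot("top")
x,y=[int(t) for t in w2pix("scene",[[599,-60,20]])[0]]
X,Y=[int(t) for t in w2pix("top",[[610,-40,10]])[0]];print(X,Y)
cv2.imwrite("pics/f3.png",np.hstack([cv2.resize(a[y-65:y+65,x-65:x+65],(390,390),interpolation=cv2.INTER_CUBIC),cv2.resize(b[Y-65:Y+65,X-65:X+65],(390,390),interpolation=cv2.INTER_CUBIC)]))
```

```text
[595.48388888  49.96865804  94.74652873] [129.33525569  -0.44284548   5.1353649 ] [1.15229356 0.08368736 0.52179288]
274 169
```

View pics/f3.png

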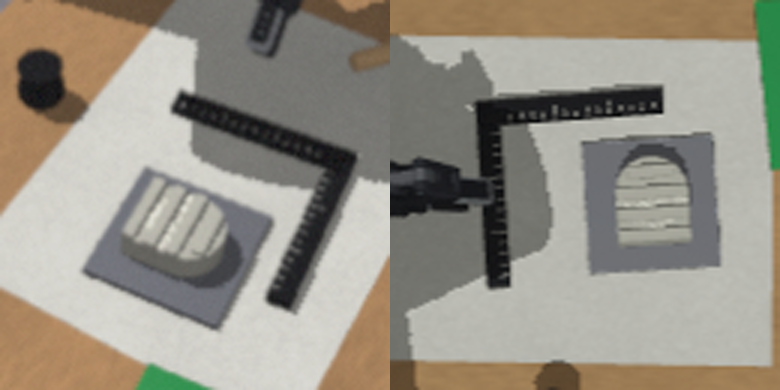

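Run:
```python
from h import *
P=lambda l:[(209+(x-390)/3-.33,104+y/3-.33) for x,y in l]
np.set_printoptions(precision=1,suppress=True)
k=pix2w("top",P([(582,142),(712,133),(720,265),(591,272)]),8)
print(k,k.mean(0),[np.linalg.norm(k[i]-k[i-1]) for i in range(4)],[np.degrees(np.arctan2(*(k[i]-k[i-1])[1::-1])) for i in range(4)])
t=pix2w("top",P([(613,190),(690,186),(692,243),(619,247)]),38);print('tread',t)
c=pix2w("top",P([(503,124),(664,113),(510,287)]),0);print('corner',c)
m=k.mean(0)
plan([m[0],m[1],100],RT(-85,90,-1),13)
print(sense()['joint_pos'])
```

```text
[[ 662.5  -34.4    8. ]
 [ 672.8 -152.6    8. ]
 [ 551.7 -160.8    8. ]
 [ 543.5  -44.6    8. ]] [607.6 -98.1   8. ] [np.float64(119.52773479786407), np.float64(118.63661790596132), np.float64(121.3969428655723), np.float64(116.46560169927636)] [np.float64(4.907036163376483), np.float64(-85.05648572609365), np.float64(-176.1240410018627), np.float64(94.03426517423928)]
tread [[ 613.   -63.3   38. ]
 [ 617.7 -131.4   38. ]
 [ 566.7 -133.7   38. ]
 [ 562.1  -69.4   38. ]]
corner [[ 680.1   38.5    0. ]
 [ 692.6 -109.     0. ]
 [ 529.7   28.6    0. ]]
pos [593.4  47.8  91. ] world delta [  14.2 -145.9    9. ] rot err deg [50.7 -0.2 -0. ]
[np.float64(0.1), np.float64(7.7), np.float64(8.3), np.float64(0.068), np.float64(-0.0), np.float64(-0.0)]
[np.float64(0.1), np.float64(8.2), np.float64(7.7), np.float64(0.068), np.float64(-0.0), np.float64(-0.0)]
[np.float64(0.1), np.float64(8.7), np.float64(7.2), np.float64(0.068), np.float64(-0.0), np.float64(-0.0)]
[np.float64(0.1), np.float64(9.2), np.float64(6.6), np.float64(0.068), np.float64(-0.0), np.float64(-0.0)]
[np.float64(0.1), np.float64(
[... 279 characters left out ...]
float64(-0.0)]
[np.float64(0.1), np.float64(10.6), np.float64(3.8), np.float64(0.068), np.float64(-0.0), np.float64(-0.0)]
[np.float64(0.1), np.float64(10.9), np.float64(3.1), np.float64(0.068), np.float64(-0.0), np.float64(-0.0)]
[np.float64(0.1), np.float64(11.0), np.float64(2.4), np.float64(0.068), np.float64(-0.0), np.float64(-0.0)]
[np.float64(0.1), np.float64(11.2), np.float64(1.6), np.float64(0.068), np.float64(-0.0), np.float64(-0.0)]
[np.float64(0.1), np.float64(11.3), np.float64(0.8), np.float64(0.068), np.float64(-0.0), np.float64(-0.0)]
[np.float64(0.1), np.float64(11.3), np.float64(0.1), np.float64(0.068), np.float64(-0.0), np.float64(-0.0)]
[ 25.6  31.4  86.2 -46.6  86.9 123.9]
```

Call:
servo_tool:
  motion:
    - [40, 0, 9, 6, 0.068, 0, 0]
    - [50, 0, 9, 6, 0.068, 0, 0]
    - [60, 0, 9, 6, 0.068, 0, 0]
    - [70, 0, 9.2, 6, 0.068, 0, 0]
    - [80, 0, 9.6, 5.9, 0.068, 0, 0]
    - [85, 0, 10, 5.2, 0.068, 0, 0]
    - [85, 0, 10.3, 4.6, 0.068, 0, 0]
    - [85, 0, 10.6, 3.8, 0.068, 0, 0]
    - [85, 0, 10.9, 3.1, 0.068, 0, 0]
    - [85, 0, 11, 2.4, 0.068, 0, 0]

```text
time: 12.15
tool_pos: [593.1, -69.3, 86.4]
tcp_rot: [169.3, 1.2, 5.1]
ft_force: [-0.6, 0.4, 0.3]
finger_gap: 85.3
```

Run:
```python
from h import *
plan([607.6,-98.1,70],RT(-85,90,-1),6)
```

```text
pos [593.1 -69.3  86.4] world delta [ 14.5 -28.8 -16.4] rot err deg [10.7  1.2  0.3]
[np.float64(2.0), np.float64(4.4), np.float64(3.6), np.float64(0.031), np.float64(0.003), np.float64(0.001)]
[np.float64(2.0), np.float64(4.5), np.float64(3.4), np.float64(0.031), np.float64(0.003), np.float64(0.001)]
[np.float64(2.0), np.float64(4.6), np.float64(3.3), np.float64(0.031), np.float64(0.003), np.float64(0.001)]
[np.float64(2.0), np.float64(4.7), np.float64(3.2), np.float64(0.031), np.float64(0.003), np.float64(0.001)]
[np.float64(2.0), np.float64(4.8), np.float64(3.0), np.float64(0.031), np.float64(0.003), np.float64(0.001)]
[np.float64(2.0), np.float64(4.9), np.float64(2.9), np.float64(0.031), np.float64(0.003), np.float64(0.001)]
```

Call:
servo_tool:
  motion:
    - [85, 2, 4.4, 3.6, 0.031, 0.003, 0.001]
    - [85, 2, 4.5, 3.4, 0.031, 0.003, 0.001]
    - [85, 2, 4.6, 3.3, 0.031, 0.003, 0.001]
    - [85, 2, 4.7, 3.2, 0.031, 0.003, 0.001]
    - [85, 2, 4.8, 3, 0.031, 0.003, 0.001]
    - [85, 2, 4.9, 2.9, 0.031, 0.003, 0.001]
    - [85, 0, 0, 0, 0, 0, 0]

```text
time: 12.85
tool_pos: [599.0, -107.4, 58.2]
tcp_rot: [-179.5, 1.1, 4.1]
ft_force: [0.3, 0.4, 0.3]
finger_gap: 84.6
```

Run:
```python
from h import *
plan([607.6,-98.1,16],RT(-85,90,-1),7)
```

```text
pos [ 599.  -107.4   58.2] world delta [  8.6   9.3 -42.2] rot err deg [-0.6  1.1 -0.9]
[np.float64(1.4), np.float64(-1.2), np.float64(6.0), np.float64(-0.001), np.float64(0.003), np.float64(-0.002)]
[np.float64(1.4), np.float64(-1.2), np.float64(6.0), np.float64(-0.001), np.float64(0.003), np.float64(-0.002)]
[np.float64(1.4), np.float64(-1.2), np.float64(6.0), np.float64(-0.001), np.float64(0.003), np.float64(-0.002)]
[np.float64(1.4), np.float64(-1.2), np.float64(6.0), np.float64(-0.001), np.float64(0.003), np.float64(-0.002)]
[np.float64(1.4), np.float64(-1.2), np.float64(6.0), np.float64(-0.001), np.float64(0.003), np.float64(-0.002)]
[np.float64(1.4), np.float64(-1.2), np.float64(6.0), np.float64(-0.001), np.float64(0.003), np.float64(-0.002)]
[np.float64(1.4), np.float64(-1.2), np.float64(6.0), np.float64(-0.001), np.float64(0.003), np.float64(-0.002)]
```

Call:
servo_tool:
  motion:
    - [85, 4.5, -4.5, 0, -0.003, 0.01, -0.007]
    - [85, 4.5, -4, 0, -0.003, 0.01, -0.007]
    - [85, 0, 0, 5, 0, 0, 0]
    - [85, 0, 0, 5, 0, 0, 0]
    - [85, 0, 0, 4, 0, 0, 0]

```text
time: 13.35
tool_pos: [606.4, -96.0, 41.3]
tcp_rot: [-179.9, 0.0, 5.0]
ft_force: [-0.4, 0.3, 0.1]
finger_gap: 84.8
```

Run:
```python
from h import *
plan([607.6,-98.1,16],RT(-85,90,-1),4)
print(sense()['ft_force'])
```

```text
pos [606.4 -96.   41.3] world delta [  1.2  -2.1 -25.3] rot err deg [-0.1  0.   0. ]
[np.float64(0.3), np.float64(0.5), np.float64(6.3), np.float64(-0.0), np.float64(0.0), np.float64(0.0)]
[np.float64(0.3), np.float64(0.5), np.float64(6.3), np.float64(-0.0), np.float64(0.0), np.float64(0.0)]
[np.float64(0.3), np.float64(0.5), np.float64(6.3), np.float64(-0.0), np.float64(0.0), np.float64(0.0)]
[np.float64(0.3), np.float64(0.5), np.float64(6.3), np.float64(-0.0), np.float64(0.0), np.float64(0.0)]
[-0.39857964  0.32475879  0.09057471]
```

Call:
servo_tool:
  motion:
    - [85, -1, 0.5, 6.2, 0, 0, 0]
    - [85, -1, 0.5, 6.2, 0, 0, 0]
    - [85, -1, 0.5, 6, 0, 0, 0]
    - [85, -1, 0.5, 5, 0, 0, 0]
    - [75, 0, 0, 0, 0, 0, 0]
    - [66, 0, 0, 0, 0, 0, 0]
    - [60, 0, 0, 0, 0, 0, 0]
    - [60, 0, 0, 0, 0, 0, 0]
    - [60, 0, 0, 0, 0, 0, 0]
  force: 30

```text
time: 14.25
tool_pos: [601.4, -98.6, 14.7]
tcp_rot: [-179.9, 0.1, 5.0]
ft_force: [-0.2, -0.8, -1.8]
finger_gap: 63.3
```

Run:
```python
from h import *
s=sense();print(s)
im=snapshot('top');X,Y=274,169
cv2.imwrite("pics/f4.png",cv2.resize(im[Y-65:Y+65,X-65:X+65],(520,520),interpolation=cv2.INTER_CUBIC))
```

```text
{'time': 14.25, 'joint_pos': array([-1.41505738e+01,  2.05131705e+01,  9.38360647e+01,  3.38533176e-02,
        6.57834937e+01,  7.08090457e+01]), 'qd': array([ 0.06152957, -0.02195286,  0.12520577, -0.14989768, -0.01249634,
        0.04817224]), 'joint_efforts': array([ 1.99821903e-01, -6.29724312e+01, -4.41744697e+01,  2.16436079e-01,
        1.90574150e-01,  1.12910819e-02]), 'tool_pos': array([601.4113743 , -98.62364239,  14.71100025]), 'tcp_rot': array([-1.79927240e+02,  1.15218133e-01,  5.02653179e+00]), 'ft_force': array([-0.21232828, -0.82881988, -1.84773556]), 'wrist_torque': array([-0.14830049, -0.1061578 , -0.02056408]), 'finger_gap': 63.27049922054193}
```

Call:
servo_tool:
  motion:
    - [60, 0, 0, -2, 0, 0, 0]
    - [60, 0, 0, -2, 0, 0, 0]
    - [60, 2, -10, 0, 0, 0, 0]
    - [60, 4, -12, 0, 0, 0, 0]
    - [60, 4, -12, 0, 0, 0, 0]
    - [60, 4, -12, 0, 0, 0, 0]
    - [60, 2, -10, 0, 0, 0, 0]
    - [60, 1, -6, 0, 0, 0, 0]
    - [60, 0, 0, 0, 0, 0, 0]

```text
time: 15.2
tool_pos: [612.5, -27.4, 17.5]
tcp_rot: [-179.8, 0.3, 5.1]
ft_force: [0.7, -2.5, -3.1]
finger_gap: 63.2
```

Run:
```python
from h import *
s=sense();print(s['tool_pos'],s['tcp_rot'],s['ft_force'])
im=snapshot('top');X,Y=274,169
b=snapshot('scene');x,y=[int(t) for t in w2pix("scene",[[630,-20,10]])[0]]
cv2.imwrite("pics/f5.png",np.hstack([cv2.resize(q,(395,395),interpolation=cv2.INTER_CUBIC) for q in (im[Y-65:Y+45,X-65:X+45],b[y-55:y+55,x-55:x+55])]))
```

```text
[612.48748318 -27.36368138  17.50313737] [-179.83577256    0.28257341    5.1343059 ] [ 0.70477379 -2.47226377 -3.05969835]
```

View pics/f5.png

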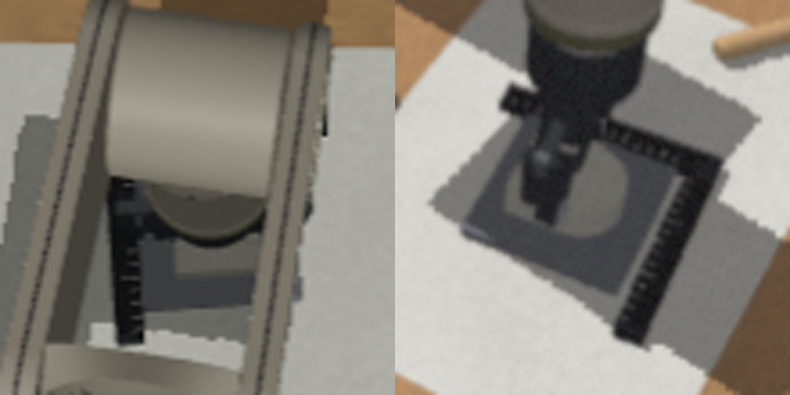

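Call:
servo_tool:
  motion:
    - [60, 2, 0, 0, 0, 0, 0]
    - [60, 2, 0, 0, 0, 0, 0]
    - [60, 1.5, 0, 0, 0, 0, 0]
    - [60, 1, 0, 0, 0, 0, 0]

```text
time: 15.7
tool_pos: [618.5, -28.9, 17.3]
tcp_rot: [-179.8, 0.4, 5.0]
ft_force: [-4.6, 1.6, -1.1]
finger_gap: 63.1
```

Call:
servo_tool:
  motion:
    - [60, 0.3, -1, 0, 0, 0, 0]
    - [60, 0.3, -1, 0, 0, 0, 0]
    - [60, 0.5, -0.8, 0, 0, 0, 0]

```text
time: 16.0
tool_pos: [618.4, -27.0, 16.7]
tcp_rot: [-179.8, 0.5, 4.9]
ft_force: [-3.7, -5.4, -1.1]
finger_gap: 63.4
```

Call:
servo_tool:
  motion:
    - [60, 0.3, -0.3, 1, 0, 0, 0]
    - [60, 0.3, -0.3, 1, 0, 0, 0]
    - [60, 0.3, -0.3, 0.6, 0, 0, 0]

```text
time: 16.3
tool_pos: [618.2, -26.9, 14.9]
tcp_rot: [-179.9, 0.7, 5.0]
ft_force: [-7.0, -2.2, 5.1]
finger_gap: 63.1
```

Call:
servo_tool:
  motion:
    - [60, 0.3, -0.8, 0, 0, 0, 0]
    - [60, 0.2, -0.6, 0, 0, 0, 0]
    - [60, 0, 0, 0, 0, 0, 0]

```text
time: 16.6
tool_pos: [618.3, -26.9, 15.3]
tcp_rot: [179.9, 0.7, 5.0]
ft_force: [-1.2, -0.3, -2.6]
finger_gap: 62.9
```

Call:
servo_tool:
  motion:
    - [70, 0, 0, 0, 0, 0, 0]
    - [80, 0, 0, 0, 0, 0, 0]
    - [85, 0, 0, -3, 0, 0, 0]
    - [85, 0, 0, -8, 0, 0, 0]
    - [85, 0, 0, -15, 0, 0, 0]
    - [85, 0, 0, -25, 0, 0, 0]
    - [85, 0, 0, -35, 0, 0, 0]
    - [85, 0, 0, -40, 0, 0, 0]
    - [85, -30, 0, -30, 0, 0, 0]
    - [85, -20, 0, 0, 0, 0, 0]

```text
time: 17.6
tool_pos: [574.0, -30.0, 187.8]
tcp_rot: [179.9, 0.0, 5.0]
ft_force: [1.1, -0.2, 0.1]
finger_gap: 85.0
```

Run:
```python
from h import *
p=wristp();im=snapshot('wrist');cv2.imwrite("pics/g.png",im)
q=w2pix("wrist",[[679,38.7,0],[624,-26,8],[547,-95,8],[557,25,8],[689,-80,8]],p);print(q.round())
cv2.imwrite("pics/g1.png",cv2.resize(im,None,fx=1.42,fy=1.42,interpolation=cv2.INTER_CUBIC))
```

```text
[[216.  81.]
 [275. 143.]
 [332. 220.]
 [223. 202.]
 [336.  81.]]
```

View pics/g1.png

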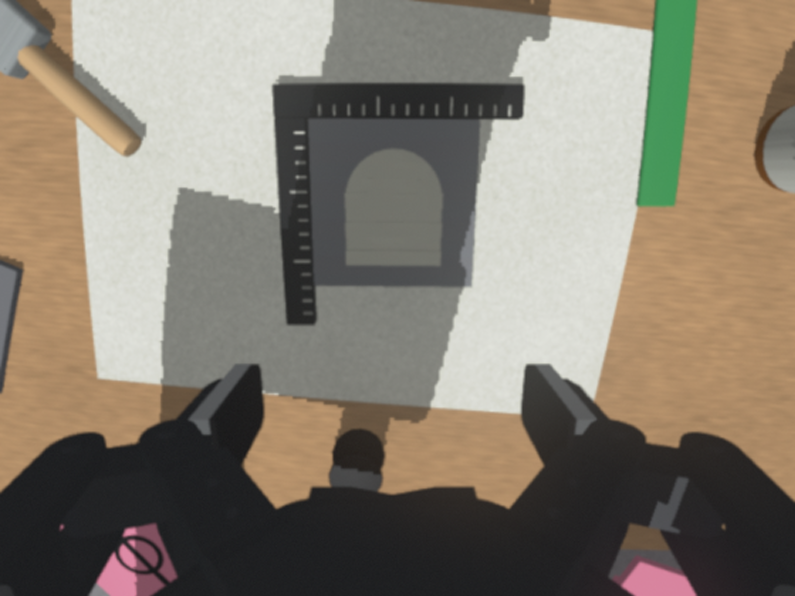

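Run:
```python
from h import *
plan([549,-32.5,20],RT(-85,90,-1),8)
```

```text
pos [571.6 -30.1 186.2] world delta [ -22.6   -2.4 -166.2] rot err deg [0.1 0.2 0. ]
[np.float64(-2.8), np.float64(0.0), np.float64(20.8), np.float64(0.0), np.float64(0.0), np.float64(0.0)]
[np.float64(-2.8), np.float64(0.0), np.float64(20.8), np.float64(0.0), np.float64(0.0), np.float64(0.0)]
[np.float64(-2.8), np.float64(0.0), np.float64(20.8), np.float64(0.0), np.float64(0.0), np.float64(0.0)]
[np.float64(-2.8), np.float64(0.0), np.float64(20.8), np.float64(0.0), np.float64(0.0), np.float64(0.0)]
[np.float64(-2.8), np.float64(0.0), np.float64(20.8), np.float64(0.0), np.float64(0.0), np.float64(0.0)]
[np.float64(-2.8), np.float64(0.0), np.float64(20.8), np.float64(0.0), np.float64(0.0), np.float64(0.0)]
[np.float64(-2.8), np.float64(0.0), np.float64(20.8), np.float64(0.0), np.float64(0.0), np.float64(0.0)]
[np.float64(-2.8), np.float64(0.0), np.float64(20.8), np.float64(0.0), np.float64(0.0), np.float64(0.0)]
```

Call:
servo_tool:
  motion:
    - [60, -12, 0, 10, 0, 0, 0]
    - [40, -10, 0, 20, 0, 0, 0]
    - [20, 0, 0, 22, 0, 0, 0]
    - [0, 0, 0, 22, 0, 0, 0]
    - [0, 0, 0, 22, 0, 0, 0]
    - [0, 0, 0, 22, 0, 0, 0]
    - [0, 0, 0, 20, 0, 0, 0]
    - [0, 0, 0, 14, 0, 0, 0]
    - [0, 0, 0, 7, 0, 0, 0]
    - [0, 0, 0, 0, 0, 0, 0]

```text
time: 18.65
tool_pos: [555.5, -32.6, 33.2]
tcp_rot: [179.8, -0.7, 5.0]
ft_force: [-0.0, 0.7, 0.8]
finger_gap: 0.0
```

Call:
servo_tool:
  motion:
    - [0, 6, 0, 0, 0, 0, 0]
    - [0, 6, 0, 0, 0, 0, 0]
    - [0, 6, 0, 0, 0, 0, 0]
    - [0, 0, 0, 0, 0, 0, 0]

```text
time: 19.05
tool_pos: [575.9, -31.6, 36.4]
tcp_rot: [179.7, -0.8, 5.0]
ft_force: [-5.3, -0.7, 1.0]
finger_gap: -0.0
```

Call:
servo_tool:
  motion:
    - [0, -6, 0, 0, 0, 0, 0]
    - [0, 0, 0, 8, 0, 0.01, 0]
    - [0, 0, 0, 8, 0, 0.005, 0]
    - [0, 0, 0, 4, 0, 0, 0]
    - [0, 0, 0, 0, 0, 0, 0]

```text
time: 19.55
tool_pos: [572.4, -32.2, 16.1]
tcp_rot: [179.6, -1.9, 5.0]
ft_force: [-0.6, -0.1, -0.4]
finger_gap: 0.0
```

Call:
servo_tool:
  motion:
    - [0, 2, 0, 0, 0, -0.015, 0]
    - [0, 1, 0, 0, 0, -0.01, 0]
    - [0, 0.5, 0, 0, 0, 0, 0]

```text
time: 19.85
tool_pos: [574.1, -32.0, 15.7]
tcp_rot: [179.7, -0.1, 5.0]
ft_force: [-6.6, 0.6, 5.0]
finger_gap: 0.1
```

Call:
servo_tool:
  motion:
    - [0, 0.8, 0, 0, 0, 0, 0]
    - [0, 0.8, 0, 0, 0, 0, 0]

```text
time: 20.05
tool_pos: [574.0, -32.0, 15.7]
tcp_rot: [179.7, 0.3, 5.0]
ft_force: [-7.2, -1.2, 5.2]
finger_gap: -0.1
```

Call:
servo_tool:
  motion:
    - [0, -8, 0, 0, 0, 0, 0]
    - [0, -2, 0, -15, 0, 0, 0]
    - [0, 0, 0, -25, 0, 0, 0]
    - [0, 0, 10, -25, 0, 0, 0]
    - [0, 12, 20, 0, 0, 0, 0]
    - [0, 16, 20, 0, 0, 0, 0]
    - [0, 16, 15, 0, 0, 0, 0]
    - [0, 8, 6, 0, 0, 0, 0]
    - [0, 0, 0, 0, 0, 0, 0]

```text
time: 20.95
tool_pos: [627.8, -101.3, 95.4]
tcp_rot: [179.5, -0.3, 5.1]
ft_force: [0.0, 0.3, 0.7]
finger_gap: -0.1
```

Run:
```python
from h import *
plan([625,-93,16],RT(-85,90,-1),1)
```

```text
pos [ 627.8 -101.3   95.4] world delta [ -2.8   8.3 -79.4] rot err deg [ 0.5 -0.3  0.1]
[np.float64(-2.5), np.float64(-9.2), np.float64(79.4), np.float64(0.009), np.float64(-0.005), np.float64(0.001)]
```

Call:
servo_tool:
  motion:
    - [0, -2, -3, 14, 0.005, -0.003, 0]
    - [0, -2, 0, 18, 0.004, -0.002, 0]
    - [0, 0, 0, 18, 0, 0, 0]
    - [0, 0, 0, 14, 0, 0, 0]
    - [0, 0, 0, 8, 0, 0, 0]
    - [0, 0, 0, 3, 0, 0, 0]
    - [0, 0, 0, 0, 0, 0, 0]

```text
time: 21.65
tool_pos: [619.1, -95.6, 13.0]
tcp_rot: [-179.8, 0.3, 5.2]
ft_force: [-0.5, 0.0, 0.5]
finger_gap: 0.3
```

Call:
servo_tool:
  motion:
    - [0, 0.3, -4, -0.3, 0, 0, 0]
    - [0, 0.3, -4, -0.3, 0, 0, 0]
    - [0, 0.3, -4, -0.3, 0, 0, 0]
    - [0, 0, -2, 0, 0, 0, 0]
    - [0, 0, -2, 0, 0, 0, 0]
    - [0, 0, -1, 0, 0, 0, 0]

```text
time: 22.25
tool_pos: [620.9, -77.2, 17.4]
tcp_rot: [-179.9, -0.0, 5.2]
ft_force: [-0.0, -0.1, 0.4]
finger_gap: 0.1
```

Call:
servo_tool:
  motion:
    - [0, 0, -1.5, 0, 0, 0, 0]
    - [0, 0, -1.5, 0, 0, 0, 0]
    - [0, 0, -1.2, 0, 0, 0, 0]
    - [0, 0, -1, 0, 0, 0, 0]

```text
time: 22.65
tool_pos: [620.6, -72.3, 17.6]
tcp_rot: [-180.0, -0.0, 5.2]
ft_force: [0.2, -3.3, 0.2]
finger_gap: -0.1
```

Call:
servo_tool:
  motion:
    - [0, 0, -1, 0, 0, 0, 0]
    - [0, 0, -1, 0, 0, 0, 0]
    - [0, 0, -1, 0, 0, 0, 0]

```text
time: 22.95
tool_pos: [620.6, -72.1, 17.7]
tcp_rot: [179.8, -0.1, 5.1]
ft_force: [0.9, -5.3, -1.7]
finger_gap: -0.2
```

Call:
servo_tool:
  motion:
    - [0, 0, 6, 0, 0, 0, 0]
    - [0, 0, 6, -5, 0, 0, 0]
    - [0, 0, 0, -25, 0, 0, 0]
    - [0, -10, 0, -35, 0, 0, 0]
    - [0, -20, -20, -35, 0, 0, 0]
    - [0, -20, -25, -20, 0, 0, 0]
    - [0, -5, -10, 0, 0, 0, 0]
    - [0, 0, 0, 0, 0, 0, 0]

```text
time: 23.75
tool_pos: [559.9, -34.7, 143.1]
tcp_rot: [-180.0, -0.0, 5.0]
ft_force: [-0.3, -0.6, -0.2]
finger_gap: -0.3
```

Run:
```python
from h import *
p=wristp();im=snapshot('wrist');s=sense();print(s['tool_pos'],s['ft_force'])
q=w2pix("wrist",[[624,-26,8]],p)[0];x,y=[int(t) for t in q];x=max(x,80);y=max(y,75);print(x,y)
c=im[y-75:y+75,x-80:x+80]
c=np.clip(c.astype(float)*1.8,0,255).astype(np.uint8)
cv2.imwrite("pics/g2.png",cv2.resize(c,(800,600) if c.shape[0]*160==c.shape[1]*120 else None,fx=4 if c.shape[0]*160!=c.shape[1]*120 else 0,fy=4 if c.shape[0]*160!=c.shape[1]*120 else 0,interpolation=cv2.INTER_CUBIC))
import pickle;pickle.dump((p,x,y,im),open('p.pkl','wb'))
```

```text
[560.38555357 -35.2968464  143.16073273] [-0.1270348   0.09023272  0.00313387]
271 128
```

View pics/g2.png

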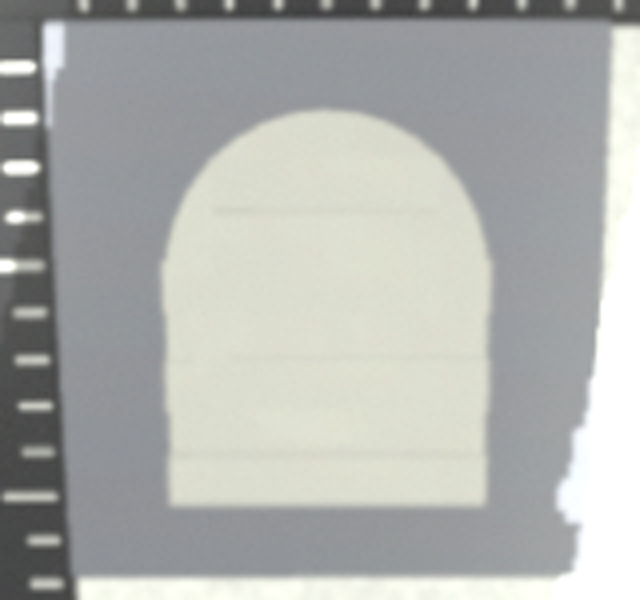

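```bash
python3 -c "
from bench import *
print(sense()['qd'].round(1)); print(hand_in())"
```

```text
[-0.8  2.  -0.8 -0.4 -0.6 -0.3]
the job is handed in; nothing more can be done
None
```

The cast is tread up in the photo corner, released, and the job is handed in at about 24 s of the 69 s allowed. `hand_in()` gives no verdict.

**How it was done:**
- I pinched the face-down cast by its plate rim, lifted it and turned it about 100° in the air through hanging vertical.
- I pivoted it down on its far edge and eased the rim off the lower finger.
- I then gripped the heel block from above, carried it into the corner and let go.
- Finally I nudged it with shut fingers towards each arm.

**Last checks:**
- Both nudges stalled without the cast moving, at about 7 N towards one arm and 5 N towards the other.
- The final wrist picture shows the plate flush with both arms, with no paper visible between them, parallel and tread up.
- The gripper was raised clear and its force reading was about zero.

**Not checked:**
- I did not measure the seated plate's centre in millimetres.
- I did not re-measure the other cast, loupe or jar at the end. No move went near them, and they looked undisturbed in the pictures taken along the way.
- I had no direct reading of the cast's turning speed. The one unguided drop, as it left the finger, was about 15 mm, which I estimate at 5–6 rad/s.

None of the checks disagreed.

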